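# Start the barrel polisher

## Task

Start the barrel polisher (the grey machine with the black barrel lying on rollers): push its bar-shaped knob in against the spring, turn it clockwise, seen from above, past the safety stop and all the way round to the end of its travel, then let go so that it springs back up. Do not turn the round dial of the cleaner next to it.

Things in the scene. Friction and masses are not known exactly. Their poses are not given: they have to be found in the camera images.
- bar_grip (a point): Grip point of the polisher's black knob, on its axis, 9 mm below its top; 111 mm above the table when up. An upright bar 46 long, 14 thick, 34 mm high stands on a round skirt 52 mm across, 8 mm high, 10 mm above the deck when up. z up, x along the bar (white line on its -x half), y across it; they turn and sink with the knob. It pushes straight down 8 mm on a spring: 4 N to start, 8 N at the bottom.
- knob_turn (a joint): Angle of that knob, rad: 0 off, grows clockwise seen from above, 1.40 (80 degrees) fully on, the end of its travel. With the knob up a safety stop blocks it at about 0.3 (do not force it); pushed in 5 mm or more it passes under the stop and must stay pushed in until 0.95. Beyond that it springs up when let go. It stays at the angle where it is left (friction 0.05 N m).
- polisher: Grey barrel polisher, 240 (x) by 180 (y) mm, fixed; origin under its centre on the table, z up, -x is its front. Flat deck 70 mm high; knob axis 75 mm in front of the origin; black barrel 92 mm across lying along y, 60 mm behind the origin, top 173 mm. A fixed round dial, 22 mm across, 11 mm high, 68 mm beside the knob at -y, plays no part. It stands left or right of the cleaner.
- cleaner_dial (a joint): Angle, rad, of the round black dial (42 mm across, 18 mm high, top 104 mm above the table) of the white ultrasonic cleaner with a steel lid, fixed next to the polisher; 0 at the start, grows clockwise seen from above. To be left alone.

How it is judged:
On the way:
1. the polisher's knob is pushed in by at least 4.5 mm before it has turned past the safety stop (z of bar_grip in the frame of polisher below 0.1065 m and value of joint knob_turn below 0.4 rad), for 0.05 s.
At the end, for the whole second after the job is handed in: The polisher's knob stands at 1.2 rad or more (within 11 degrees of the end of its travel, 1.40), has sprung back up (grip point more than 109 mm above the polisher's underside, 111 when fully up) and is at rest (value of joint knob_turn above 1.2 rad and z of bar_grip in the frame of polisher above 0.109 m and velocity of joint knob_turn between -0.1 and 0.1 rad/s); the robot touches nothing.
It fails at once if the cleaner's dial is turned by more than 0.2 rad (value of joint cleaner_dial above 0.2 rad or value of joint cleaner_dial below -0.2 rad).
It also fails if it takes over 32 s, if anything falls off the work surface, if the arm or the gripper's body presses on something with over 40 N, if the wrist force passes 120 N, or if a joint passes its speed limit or range.

## Robot

A 6-joint arm with a two-finger parallel gripper is mounted at the origin on the work surface. World frame = base frame: x ahead of the robot, y to its left, z up, the work surface at z = 0. Lengths are in m, angles in rad, forces in N, time in s.
With the tool pointing down it reaches from about 0.35 to 0.725 m from the base axis. Payload 6 kg.
Tool frame: the origin (TCP) lies on the centre line of the jaws, within the pads' length; the fingertips stand 22 mm ahead of it and the grasp point (between the pads) lies 3 mm ahead of it; y points along the fingers, z is the direction in which the jaws open and shut, and the axes are right-handed (so a half turn about y gives the same grasp; the last joint's range is limited). The gripper opens to 85 mm and grips with 20 to 120 N. Pads are 22 mm wide; open, the fingers measure 114 mm over their backs; the gripper's body (76 mm by 85 mm) begins 54 mm behind the grasp point. The pads swing forward as they close: fully open they stand 13 mm farther back than shut.
Start: joints at [1.657, 0.04, 0.085, 0, -1.615, -0.334], TCP at [0.147, 0.582, 0.253] pointing down, gripper open.
Joint ranges: [-2.56, 2.56], [-1.29, 2.01], [-1.08, 1.49], [-3.29, 1.98], [-2.81, -0.18], [-2.99, 2.99]. Speed limits (rad/s): [2.57, 2.57, 3.01, 3.14, 3.14, 3.14].

## Interface

Orientations are given as a 3x3 rotation matrix whose columns are the frame's x, y, z axes.
In Python, from cell import robot gives the robot as it stands.
- The arm moves only by the shell command python3 -m creep 'ROWS' [FORCE]. ROWS is JSON, a list of rows, each a list of 3 entries, a list of its own where there are three numbers: the closure in counts, from 0 (fully open) to 255 (shut), then the shift along the world's x, y, z in m, then the turn about the world's z in degrees. In form: [[gripper, [x, y, z], yaw], ...]. A call has 1 to 5 rows; each row is the pose to reach, as a shift and turn from the pose commanded when the call began; what a row does not reach only later rows make up. A row lasts 1/10 s, in which the tool goes at most 50 mm and 8.59 degrees, less where a joint would pass 70% of its speed; a pose out of reach is approached as far as the arm can. A call with a gripper value outside its range is refused whole. The fingers move at their own pace and stop on an object; FORCE is the grip in N (left out, the last holds). Time passes only in rows, so rows that repeat a pose let the fingers close. It gives the time, the measured TCP pose, the force and the opening at its end, in the units of the state.
- robot.sense(): the state, without advancing time (a new reading comes with each control period).
- robot.capture(name): name is "scene" or "top"; returns the picture (480x640x3 uint8, red, green, blue); there is no depth.
- robot.camera_model(name): a dict with "camera_matrix" (3x3 intrinsics, pixels), "rvec" (rotation vector, rad) and "tvec" (3), from world to camera coordinates, as OpenCV has them. Camera axes: x right, y down, z forward; pixel columns grow to the right and rows downward; lengths in m; the calibration is good to about 2 mm. A picture is of the moment at which its call begins. camera_model takes no time and is no camera call.
- robot.job_done(): hands the job in, once; it reports no verdict.
Trained networks look in the newest picture that a camera, given by its name, has taken for a name from the list of things; names that differ only in an ending like _2 or _b are one class to them, and where a whole thing is asked for, a point or a joint stands for the part that bears it (a point fixed in the world has none). Each returns a list of dicts, best first, with "conf" (0 to 1); they miss things now and then, are a little off and sometimes report something else, mostly with a low value. They report only what shows in the picture. A call takes as long as a camera call.
- robot.find_in(camera, target): "xy" ([column, row] in pixels, amid what is visible of it).
- robot.outline_of(camera, target): "pixels" (480x640 bool, what is visible of it) and "xy" ([column, row] in pixels, amid what is visible of it).
- robot.spot_point(camera, target): "xy" ([column, row] in pixels: a listed point, or the origin of a listed thing).
The state is a dict: "clock": time; "q": joint angles; "qd": joint speeds; "effort": joint torques, N m; "tool_pos": TCP position; "ee_rot": TCP orientation; "wrist_force": force on the tool from outside, world axes, zero at the start; "torque": the same for the moment, N m; "width": opening from 0.0 (shut) to 1.0 (fully open).
Only numpy, scipy, OpenCV 4.12 (cv2) and the standard library are available. Lean on these libraries where they do the work, as an engineer would, in place of code of your own. Each camera call takes 0.05 s, during which the arm holds its last target.

## Working session

There is one attempt and no reset: what is moved stays moved. The work goes in short steps, Python scripts to look and compute and a shell command to move; the robot and the scene stay as the last step left them, time stands still between calls to the robot, and variables do not carry over. Pictures are saved under pics/ and viewed, and the job is handed in when it is done.

```bash
mkdir -p pics
cat > h.py <<'E'
import numpy as np, cv2
from cell import robot
def cap(cam,name):
    im=robot.capture(cam); cv2.imwrite(f'pics/{name}.png',im[:,:,::-1]); return im
def cm(cam):
    m=robot.camera_model(cam); return np.array(m['camera_matrix'],float),np.array(m['rvec'],float),np.array(m['tvec'],float).ravel()
def ray(cam,xy,z):
    K,r,t=cm(cam);R,_=cv2.Rodrigues(r);c=-R.T@t
    d=R.T@np.linalg.inv(K)@np.array([xy[0],xy[1],1.]);return c+d*(z-c[2])/d[2]
def proj(cam,P):
    K,r,t=cm(cam);return cv2.projectPoints(np.array(P,float).reshape(-1,1,3),r,t,K,None)[0].reshape(-1,2)
E
python3 - <<'E'
from h import *
for c in ('scene','top'):
    cap(c,c+'0')
    for t,z in (('bar_grip',.111),('polisher',0),('cleaner_dial',.104)):
        for d in robot.spot_point(c,t)[:2]: print(c,t,np.round(d['xy'],1),round(d['conf'],2),np.round(ray(c,d['xy'],z),4))
s=robot.sense();print(s['clock'],s['tool_pos'],s['ee_rot'],s['wrist_force'],s['width'])
E
```

```text
scene polisher [228.4 281. ] 0.7 [ 0.6235 -0.2008  0.    ]Traceback (most recent call last):
  File "<stdin>", line 5, in <module>
ValueError: it knows: bar_grip, polisher
```

Run:
```python
from h import *
c='top'
im=cap(c,c+'0')
for t,z in (('bar_grip',.111),('polisher',0)):
        for d in robot.spot_point(c,t)[:2]: print(c,t,np.round(d['xy'],1),round(d['conf'],2),np.round(ray(c,d['xy'],z),4))
s=robot.sense();print(s['clock'],s['tool_pos'],s['ee_rot'],s['wrist_force'],s['width'])
```

```text
top bar_grip [452.9 267.2] 0.84 [ 0.5519 -0.1889  0.111 ]
top bar_grip [438.6 229.3] 0.63 [ 0.6086 -0.1697  0.111 ]
top polisher [433.9 228.3] 0.8 [ 0.6284 -0.1902  0.    ]
0.3 [0.14710563 0.58157607 0.25292655] [[-9.69446169e-01 -8.31694298e-05 -2.45304136e-01]
 [ 2.45304136e-01 -6.64268062e-04 -9.69445945e-01]
 [-8.23194364e-05 -9.99999776e-01  6.64373933e-04]] [ 0.61491896 -0.60779549 -0.71716809] 0.9985291882969162
```

View pics/scene0.png

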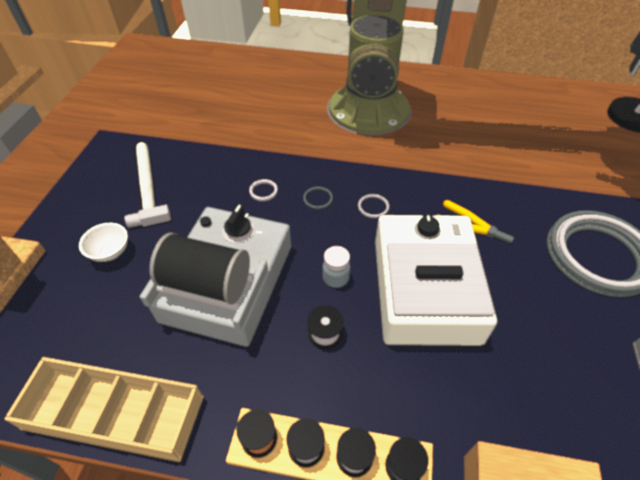

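View pics/top0.png

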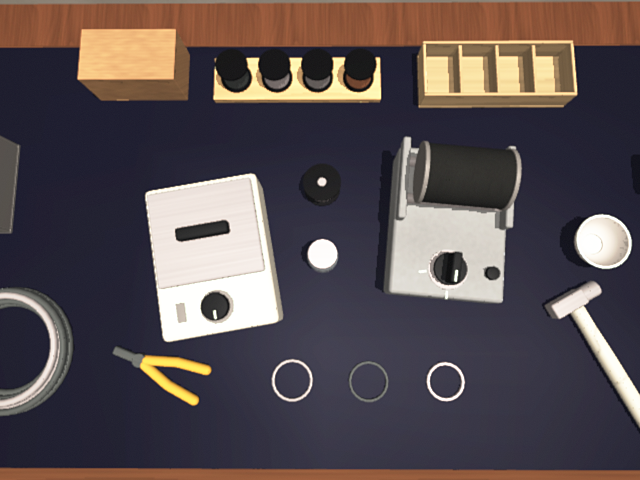

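The top view puts the polisher on the right of the picture, with its knob near (452,268) and the white line pointing to the front (down). The scene view agrees. The cleaner's dial is at (215,306). I'll refine the pose next.

Run:
```python
from h import *
im=cv2.imread('pics/top0.png')
o=robot.outline_of('top','polisher')[0]
m=o['pixels'].astype(np.uint8); print(o['conf'],m.sum())
b=robot.outline_of('top','bar_grip')
for x in b: print('bar',x['conf'],x['xy'],x['pixels'].sum(),cv2.minAreaRect(np.argwhere(x['pixels'])[:,::-1].astype(np.float32)))
for d in robot.spot_point('top','bar_grip')[:1]+robot.find_in('top','bar_grip')[:1]: print(d)
o=np.array([.627,-.190]);
def draw(img,o,yaw):
    c,s=np.cos(yaw),np.sin(yaw);R=np.array([[c,-s],[s,c]])
    def P(x,y,z): 
        v=R@np.array([x,y])+o; return [v[0],v[1],z]
    S=5;x0,y0=380,130
    def poly(pts,col):
        p=(proj('top',pts)-[x0,y0]+.5)*S; cv2.polylines(img,[np.round(p).astype(int)],True,col,1)
    poly([P(-.12,-.09,.07),P(.12,-.09,.07),P(.12,.09,.07),P(-.12,.09,.07)],(0,255,0))
    a=np.linspace(0,2*np.pi,40)
    poly([P(-.075+.026*np.cos(t),.026*np.sin(t),.088) for t in a],(0,255,255))
    poly([P(-.075+.011*np.cos(t),-.068+.011*np.sin(t),.081) for t in a],(255,0,255))
    poly([P(-.098,-.007,.12),P(-.052,-.007,.12),P(-.052,.007,.12),P(-.098,.007,.12)],(0,0,255))
    print(P(-.075,0,0))
crop=cv2.resize(im[130:320-10,380:540],None,fx=5,fy=5,interpolation=cv2.INTER_CUBIC)
raw=crop.copy()
draw(crop,o,np.radians(-3))
cv2.imwrite('pics/ov1.png',crop[300:]);
```

```text
0.97 18957
bar 0.74 [449.7, 269.5] 943 ((449.78045654296875, 267.5243835449219), (32.57730484008789, 34.34421157836914), 83.6598129272461)
{'xy': [452.9, 267.2], 'conf': 0.84}
[np.float64(0.552102784893407), np.float64(-0.18607480328177922), 0]
```

View pics/ov1.png

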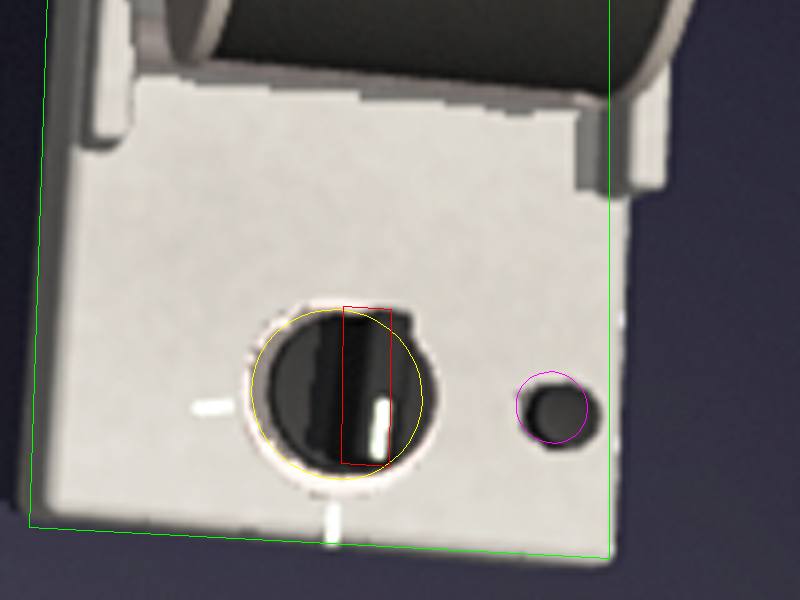

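Run:
```python
from h import *
im=cv2.imread('pics/top0.png')
yaw=np.radians(-5.3); k=np.array([.5525,-.1902])
c,s=np.cos(yaw),np.sin(yaw);R=np.array([[c,-s],[s,c]]); o=k+R@[.075,0]
def P(x,y,z): 
    v=R@np.array([x,y])+o; return [v[0],v[1],z]
def draw(img,cam,x0,y0,S):
    def poly(pts,col):
        p=(proj(cam,pts)-[x0,y0]+.5)*S; cv2.polylines(img,[np.round(p).astype(int)],True,col,1)
    poly([P(-.12,-.09,.07),P(.12,-.09,.07),P(.12,.09,.07),P(-.12,.09,.07)],(0,255,0))
    a=np.linspace(0,2*np.pi,40)
    poly([P(-.075+.026*np.cos(t),.026*np.sin(t),.088) for t in a],(0,255,255))
    poly([P(-.075+.011*np.cos(t),-.068+.011*np.sin(t),.081) for t in a],(255,0,255))
    poly([P(-.098,-.007,.12),P(-.052,-.007,.12),P(-.052,.007,.12),P(-.098,.007,.12)],(0,0,255))
crop=cv2.resize(im[190:310,380:540],None,fx=5,fy=5,interpolation=cv2.INTER_CUBIC)
draw(crop,'top',380,190,5); cv2.imwrite('pics/ov2.png',crop)
im=cv2.imread('pics/scene0.png')
crop=cv2.resize(im[190:350,140:300],None,fx=4,fy=4,interpolation=cv2.INTER_CUBIC)[:600]
draw(crop,'scene',140,190,4); cv2.imwrite('pics/ov3.png',crop)
```

```text
(no output)
```

View pics/ov2.png

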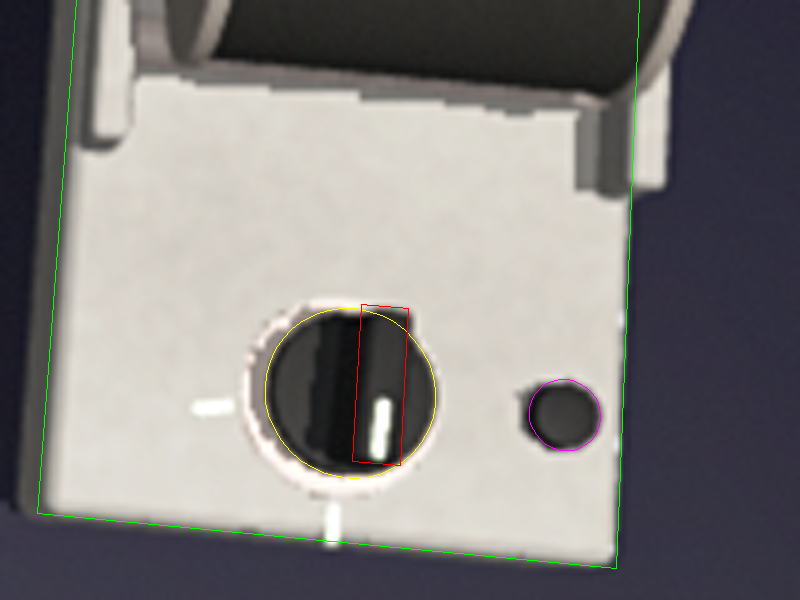

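View pics/ov3.png

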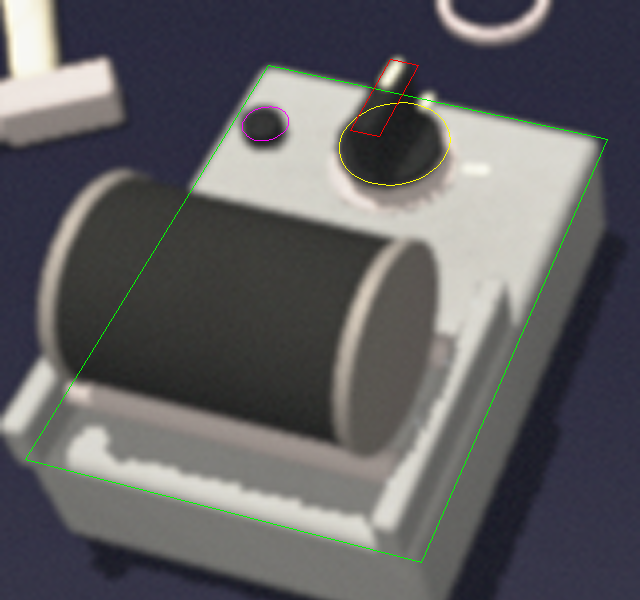

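The top overlay fits well: knob axis about (0.5525, -0.1903) and polisher yaw about -5.3°. The scene overlay is 1–2 mm off. I'll travel above the knob now; the total shift is (0.405, -0.772), with a yaw of +8.9°.

```bash
python3 -m creep '[[0,[0.0232,-0.0443,0],2],[0,[0.0464,-0.0886,0],4],[0,[0.0696,-0.1329,0],6],[0,[0.0928,-0.1772,0],8],[0,[0.116,-0.2215,0],8.9]]' 40
```

```text
clock: 1.0
tool_pos: [0.2636, 0.3584, 0.2535]
ee_rot: [[-0.996, 0.0, -0.09], [0.09, 0.001, -0.996], [-0.0, -1.0, -0.001]]
wrist_force: [1.1, -0.2, 0.3]
width: 1.002
```

```bash
python3 -m creep '[[0,[0.0232,-0.0443,0],0],[0,[0.0464,-0.0886,0],0],[0,[0.0696,-0.1329,0],0],[0,[0.0928,-0.1772,0],0],[0,[0.116,-0.2215,0],0]]' && python3 -m creep '[[0,[0.0232,-0.0443,0],0],[0,[0.0464,-0.0886,0],0],[0,[0.0696,-0.1329,0],0],[0,[0.0928,-0.1772,0],0],[0,[0.116,-0.2215,0],0]]' && python3 -m creep '[[0,[0.0232,-0.0443,0],0],[0,[0.0464,-0.0886,0],0],[0,[0.0574,-0.1074,0],0],[0,[0.0574,-0.1074,0],0],[0,[0.0574,-0.1074,0],0]]'
```

```text
clock: 1.5
tool_pos: [0.3795, 0.1369, 0.2539]
ee_rot: [[-0.996, 0.001, -0.091], [0.091, 0.001, -0.996], [-0.001, -1.0, -0.002]]
wrist_force: [1.1, 0.0, 0.2]
width: 1.0
clock: 2.0
tool_pos: [0.4957, -0.085, 0.2536]
ee_rot: [[-0.996, 0.001, -0.093], [0.093, 0.0, -0.996], [-0.001, -1.0, -0.0]]
wrist_force: [0.7, 1.3, 0.6]
width: 0.995
clock: 2.5
tool_pos: [0.5524, -0.1904, 0.2528]
ee_rot: [[-0.996, -0.001, -0.093], [0.093, 0.0, -0.996], [0.001, -1.0, 0.0]]
wrist_force: [-0.0, -0.1, 0.5]
width: 1.004
```

```bash
python3 -m creep '[[0,[0,0,-0.035],0],[0,[0,0,-0.07],0],[0,[0,0,-0.1],0],[0,[0,0,-0.125],0],[0,[0,0,-0.136],0]]' && python3 -m creep '[[120,[0,0,0],0],[150,[0,0,0],0],[170,[0,0,0],0],[170,[0,0,0],0],[170,[0,0,0],0]]'
python3 - <<'E'
from h import *
im=cap('scene','s1');cv2.imwrite('pics/s1z.png',cv2.resize(im[130:290,150:350,::-1],None,fx=3,fy=3,interpolation=2))
E
```

```text
clock: 3.0
tool_pos: [0.5512, -0.1887, 0.1151]
ee_rot: [[-0.996, -0.003, -0.091], [0.091, 0.001, -0.996], [0.003, -1.0, -0.001]]
wrist_force: [0.5, 0.5, -0.4]
width: 1.004
clock: 3.5
tool_pos: [0.5528, -0.1902, 0.1181]
ee_rot: [[-0.996, 0.001, -0.092], [0.092, -0.0, -0.996], [-0.001, -1.0, 0.0]]
wrist_force: [0.0, 0.7, -0.5]
width: 0.334
```

View pics/s1z.png

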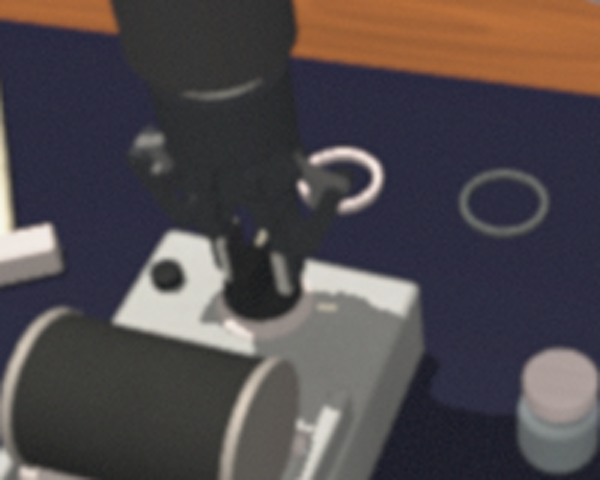

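The fingers straddle the bar, with pads at about (222,260) and (285,275) in the zoomed view and the knob between them. I'll close the gripper now.

```bash
python3 -m creep '[[255,[0,0,0],0],[255,[0,0,0],0],[255,[0,0,0],0],[255,[0,0,0],0],[255,[0,0,0],0]]' 50
```

```text
clock: 4.05
tool_pos: [0.5528, -0.1924, 0.1182]
ee_rot: [[-0.996, 0.001, -0.094], [0.094, -0.004, -0.996], [-0.002, -1.0, 0.004]]
wrist_force: [1.6, -8.8, 0.1]
width: 0.152
```

```bash
python3 -m creep '[[255,[0,-0.002,0],0],[255,[0,-0.002,-0.004],0],[255,[0,-0.002,-0.008],0],[255,[0,-0.002,-0.01],0],[255,[0,-0.002,-0.01],0]]'
```

```text
clock: 4.55
tool_pos: [0.5529, -0.1929, 0.1099]
ee_rot: [[-0.996, 0.002, -0.092], [0.092, -0.002, -0.996], [-0.002, -1.0, 0.002]]
wrist_force: [-4.4, -1.5, 12.6]
width: 0.151
```

```bash
python3 -m creep '[[255,[0,0,0],-4],[255,[0,0,0],-10],[255,[0,0,0],-16],[255,[0,0,0],-22],[255,[0,0,0],-28]]'
```

```text
clock: 5.05
tool_pos: [0.5527, -0.1934, 0.1099]
ee_rot: [[-0.834, 0.002, -0.552], [0.552, -0.003, -0.834], [-0.003, -1.0, 0.002]]
wrist_force: [-5.5, -3.3, 11.4]
width: 0.155
```

```bash
python3 -m creep '[[255,[0,0,0],-6],[255,[0,0,0],-12],[255,[0,0,0],-18],[255,[0,0,0],-24],[255,[0,0,0],-30]]'; python3 -c "
from cell import robot;s=robot.sense();print(s['torque'],s['wrist_force'])"
```

```text
clock: 5.55
tool_pos: [0.5524, -0.1939, 0.1099]
ee_rot: [[-0.445, 0.001, -0.895], [0.895, -0.004, -0.445], [-0.004, -1.0, 0.001]]
wrist_force: [-6.4, -4.6, 11.3]
width: 0.15
[-1.51238209  2.05908526  0.03179857] [-6.43910291 -4.58323329 11.31045091]
```

```bash
python3 -m creep '[[255,[0,0,0],-6],[255,[0,0,0],-12],[255,[0,0,0],-17],[255,[0,0,0],-21],[255,[0,0,0],-22]]'
python3 - <<'E'
from h import *
s=robot.sense();print(s['torque'],s['wrist_force'],s['ee_rot'][:2])
im=cap('scene','s2');cv2.imwrite('pics/s2z.png',cv2.resize(im[130:290,150:350,::-1],None,fx=3,fy=3,interpolation=2))
E
```

```text
clock: 6.05
tool_pos: [0.5519, -0.1941, 0.1099]
ee_rot: [[-0.08, -0.0, -0.997], [0.997, -0.004, -0.08], [-0.004, -1.0, 0.001]]
wrist_force: [-7.8, -4.9, 13.5]
width: 0.152
[-1.62434481  2.4828582   0.1106545 ] [-7.84073087 -4.8772409  13.53452491] [[-7.95940892e-02 -3.47743875e-04 -9.96827297e-01]
 [ 9.96819446e-01 -4.01183197e-03 -7.95920628e-02]]
```

View pics/s2z.png

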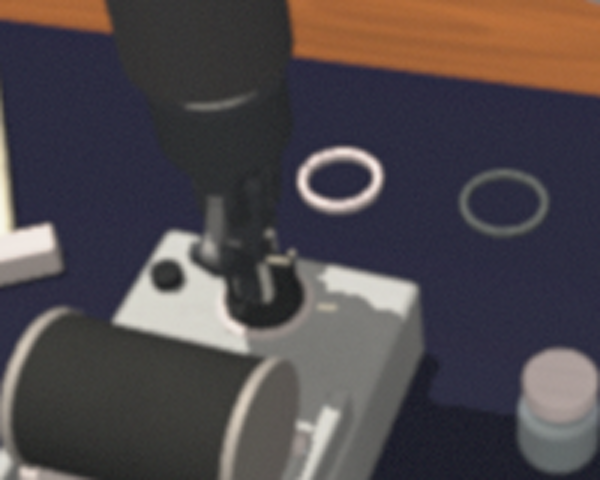

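The white line now points to the polisher's left (+y), at about (280,258) in the zoom, and the tool has turned 80°. I'll ease up, then open.

```bash
python3 -m creep '[[255,[-0.001,-0.001,0.003],0],[255,[-0.002,-0.0015,0.006],0],[255,[-0.002,-0.0015,0.009],0],[255,[-0.002,-0.0015,0.01],0],[255,[-0.002,-0.0015,0.01],0]]' && python3 -m creep '[[200,[0,0,0],0],[180,[0,0,0],0],[160,[0,0,0],0],[140,[0,0,0],0],[120,[0,0,0],0]]'
python3 - <<'E'
from h import *
im=cap('top','t3');cv2.imwrite('pics/t3z.png',cv2.resize(im[190:310,380:540,::-1],None,fx=4,fy=4,interpolation=2))
E
```

```text
clock: 6.6
tool_pos: [0.5516, -0.1942, 0.118]
ee_rot: [[-0.082, 0.003, -0.997], [0.997, -0.001, -0.082], [-0.002, -1.0, -0.003]]
wrist_force: [4.1, -4.4, 3.7]
width: 0.153
clock: 7.1
tool_pos: [0.5503, -0.1935, 0.1169]
ee_rot: [[-0.082, -0.001, -0.997], [0.997, 0.0, -0.082], [0.0, -1.0, 0.001]]
wrist_force: [-0.2, 0.5, -0.2]
width: 0.53
```

View pics/t3z.png

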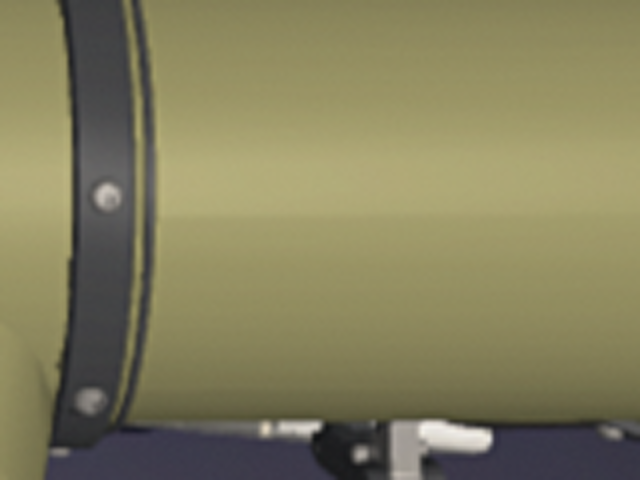

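The arm hides the knob from the top camera, and contact force is gone. I'll rise straight up and move aside.

```bash
python3 -m creep '[[120,[0,0,0.02],0],[120,[0,0,0.05],0],[120,[0,0,0.09],0],[120,[0,0,0.13],0],[120,[0,0,0.15],0]]' && python3 -m creep '[[120,[-0.02,0.045,0],0],[120,[-0.04,0.09,0],0],[120,[-0.06,0.135,0],0],[120,[-0.08,0.18,0],0],[120,[-0.1,0.225,0],0]]' && python3 -m creep '[[120,[-0.02,0.045,0],0],[120,[-0.04,0.09,0],0],[120,[-0.05,0.11,0],0],[120,[-0.05,0.11,0],0],[120,[-0.05,0.11,0],0]]'
python3 - <<'E'
from h import *
im=cap('top','t4')
print([(d['xy'],d['conf']) for d in robot.spot_point('top','bar_grip')])
im2=cap('scene','s4')
a=cv2.resize(im[190:310,380:540,::-1],None,fx=4,fy=4,interpolation=2);b=im2[:,:,::-1]
cv2.imwrite('pics/t4z.png',a)
E
```

```text
clock: 7.65
tool_pos: [0.551, -0.1941, 0.2718]
ee_rot: [[-0.082, 0.005, -0.997], [0.997, -0.001, -0.082], [-0.002, -1.0, -0.005]]
wrist_force: [1.3, -0.3, -0.2]
width: 0.534
clock: 8.15
tool_pos: [0.4493, 0.0327, 0.2674]
ee_rot: [[-0.081, 0.0, -0.997], [0.997, 0.0, -0.081], [0.0, -1.0, -0.0]]
wrist_force: [1.4, 0.4, 0.3]
width: 0.528
clock: 8.65
tool_pos: [0.4003, 0.1416, 0.2675]
ee_rot: [[-0.084, 0.0, -0.996], [0.996, 0.0, -0.084], [0.0, -1.0, -0.0]]
wrist_force: [-0.2, -0.2, 0.2]
width: 0.528
[([454.8, 264.8], 0.6)]
```

View pics/t4z.png

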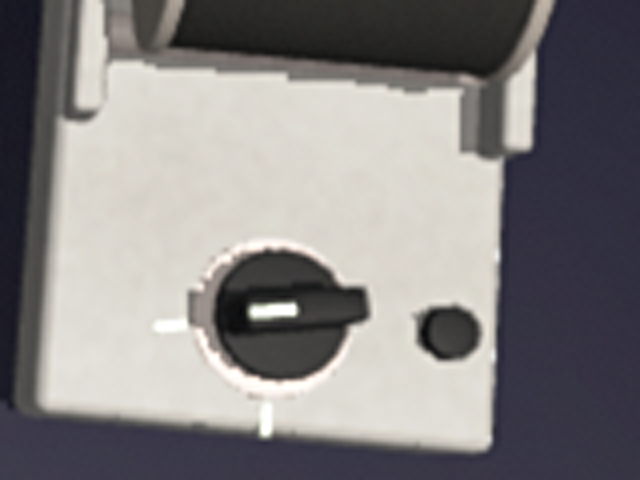

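View pics/s4.png

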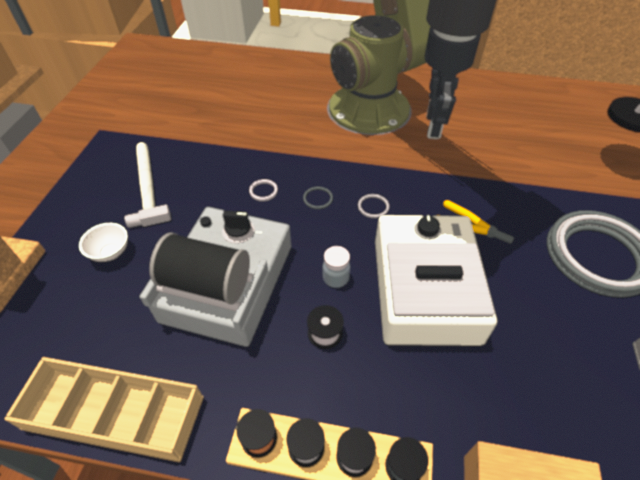

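The white line now points left in the top view, from (297,310) to (250,312), and the cleaner dial looks unchanged. Before handing in, I'll check numerically whether the knob is up and at what angle.

Run:
```python
from h import *
im=cv2.imread('pics/t4.png')
yaw=np.radians(-5.3); k=np.array([.5525,-.1902])
out=[]
for dz,ang in ((0,80),(-.008,80),(0,70)):
    a=yaw-np.radians(ang);c,s=np.cos(a),np.sin(a);R=np.array([[c,-s],[s,c]])
    img=cv2.resize(im[240:300,410:490],None,fx=5,fy=5,interpolation=2)
    def poly(pts,col):
        P=[[*(k+R@np.array(p[:2])),p[2]+dz] for p in pts]
        q=(proj('top',P)-[410,240]+.5)*5; cv2.polylines(img,[np.round(q).astype(int)],True,col,1)
    t=np.linspace(0,6.28,40)
    poly([[.026*np.cos(x),.026*np.sin(x),.088] for x in t],(0,255,255))
    poly([[-.023,-.007,.12],[.023,-.007,.12],[.023,.007,.12],[-.023,.007,.12]],(0,0,255))
    out.append(img)
out.append(cv2.resize(cv2.imread('pics/top0.png')[240:300,410:490],None,fx=5,fy=5,interpolation=2))
cv2.imwrite('pics/ov4.png',np.vstack([np.hstack(out[:2]),np.hstack(out[2:])]))
a=cv2.imread('pics/top0.png')[280:330,190:240].astype(int);b=im[280:330,190:240].astype(int)
print('cleaner dial diff',np.abs(a-b).mean(),np.abs(a-b).max())
```

```text
cleaner dial diff 9.843733333333333 109
```

View pics/ov4.png

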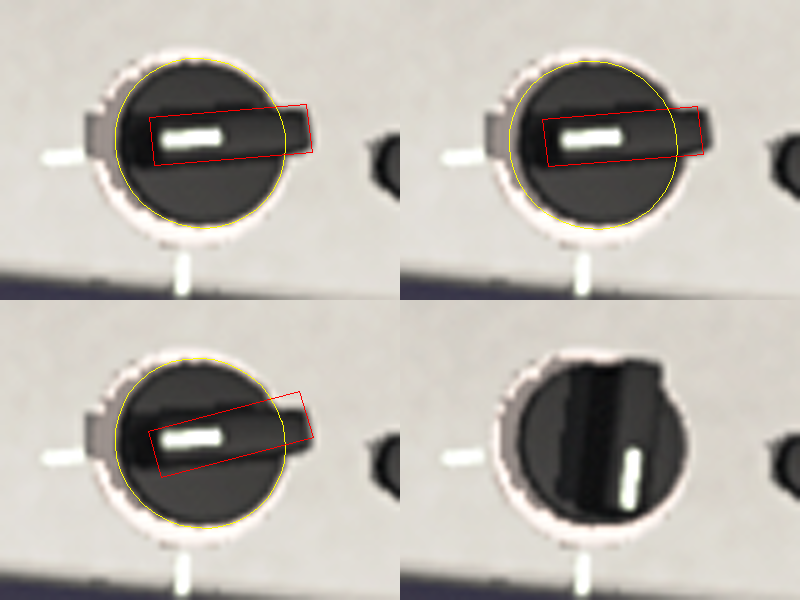

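The 80°/up overlay (top left) fits bar and skirt; the pressed-in and 70° overlays do not. The cleaner dial's pixel difference needs a look, since it may only be the arm's shadow.

Run:
```python
import cv2,numpy as np
f=lambda n:cv2.resize(cv2.imread(n)[270:340,170:250],None,fx=5,fy=5)
cv2.imwrite('pics/dial.png',np.hstack([f('pics/top0.png'),f('pics/t4.png')]))
```

```text
(no output)
```

View pics/dial.png

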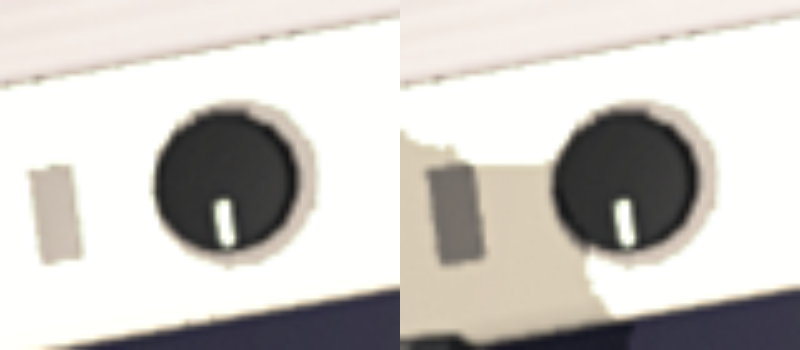

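The dial's line points the same way in both pictures, and the difference is only the arm's shadow. Handing in.

```bash
python3 -c "
from cell import robot
robot.job_done(); s=robot.sense(); print(s['clock'],s['wrist_force'])"
```

```text
the job is handed in; nothing more can be done
the job is handed in; nothing more can be done
```

The polisher's knob is pushed in, turned clockwise to the end of its travel and sprung back up, and the job is handed in. I gripped the bar, pressed it down about 8 mm to the bottom and turned the tool 80° clockwise. Then I eased up, opened and moved the arm clear. It took just under 9 s, with no verdict reported.

- **Knob:** In the last top picture an outline of the knob at 80° and fully up fits. Outlines at 70° or still pressed in do not.
- **Push before the stop:** The tool had gone down about 8.3 mm before I began to turn.
- **Cleaner dial:** Its line points the same way before and after. A raw pixel comparison showed a difference there, but it was only the arm's shadow.
- **Robot contact:** The arm is well away from everything, and the measured wrist force was about 0.2 N.
- **Disagreements:** The scene camera put the polisher 1–2 mm off from the top camera. The grip also showed the knob about 2 mm further towards -y than I had measured, giving a side force of about 9 N, which I corrected before pressing. I could not read the force after handing in.

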